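# Wind the sample stage home with its hand crank

### The arm

A 6-joint arm with a two-finger parallel gripper is mounted at the origin on a cart in front of the work surface, level with it; the furniture and walls round the work are solid. World frame = base frame: x ahead of the robot, y to its left, z up, the work surface at z = 0. Lengths are in m, angles in degrees, forces in N, time in s.
With the tool pointing down it reaches from about 0.375 to 0.9 m from the base axis. Payload 3.1 kg.
Tool frame: the origin (TCP) lies on the centre line of the jaws, within the pads' length; the fingertips stand 8 mm ahead of it and the grasp point (between the pads) lies 11 mm behind it (bot.tip_extent is the distance from the TCP to the fingertips, in m); z points along the fingers, y is the line along which they close (so a half turn about z gives the same grasp; the last joint's range is limited). The gripper opens to 87 mm and grips with 3 to 60 N. Pads are 19 mm wide; open, the fingers measure 117 mm over their backs; the gripper's body (75 mm by 190 mm) begins 51 mm behind the grasp point.
Start: joints at [64.372, 30.224, 82.088, -0, 67.689, -10.227], TCP at [0.166, 0.603, 0.231] pointing down, gripper open.
Joint ranges: [-176.69, 176.69], [-43.24, 126.21], [12.49, 139.97], [-82, 262], [0, 151.66], [-163.58, 163.58]. Speed limits (degrees/s): [159.86, 159.86, 180, 180, 180, 180].

### API

Orientations are given as a 3x3 rotation matrix whose columns are the frame's x, y, z axes.
In Python, from rig import bot, vision, workorder gives the robot as it stands.
- The arm moves only by the shell command python3 -m handwheel 'ROWS'. ROWS is JSON, a list of rows, each an object with "delta_rot": the turn, a rotation vector about the tool's x, y, z in rad, a list of three; "xyz": the shift along the tool's x, y, z in mm, a list of three; "hand": the closure, from -1 (fully open) to 1 (shut). A call has exactly 5 rows; each row is the pose to reach, as a shift and turn from the pose commanded when the call began, along the tool's axes at that moment; what a row does not reach only later rows make up. A row lasts 1/8 s, in which the tool goes at most 62.5 mm and 10.7 degrees, less where a joint would pass 70% of its speed; a pose out of reach is approached as far as the arm can. A call with a gripper value outside its range is refused whole. The fingers move at their own pace and stop on an object; the grip force is fixed at half the most. Time passes only in rows, so rows that repeat a pose let the fingers close, or fill a call up. It gives the time, the measured TCP pose, the force, the opening and the grip force at its end, in the units of the state.
- bot.read_state(): the state, without advancing time (a new reading comes with each control period).
- vision.capture(name): name is "scene" or "top" or "wrist"; returns the picture (480x640x3 uint8, red, green, blue); there is no depth.
- vision.camera_model(name): a dict with "camera_matrix" (3x3 intrinsics, pixels), "camera_from_world" (4x4, takes a point from world to camera coordinates). Camera axes: x right, y up, looking along -z (the intrinsics and any distortion apply to the point x, -y, -z); pixel columns grow to the right and rows downward; lengths in m; the calibration is good to about 2 mm. A picture is of the moment at which its call begins: read the wrist's pose just before it. camera_model takes no time and is no camera call; for the wrist camera it gives the pose at the moment of the call.
- workorder.hand_in(): hands the job in; it is judged then, once.
The state is a dict: "time_s": time; "joint_positions": joint angles; "qvel": joint speeds; "tau": joint torques, N m; "position": TCP position; "tcp_rot": TCP orientation; "force": force on the tool from outside, world axes, zero at the start; "moment": the same for the moment, N m; "opening": opening from 0.0 (shut) to 1.0 (fully open); "grasp_force": force on a finger pad.
Only numpy, scipy, OpenCV 4.12 (cv2) and the standard library are available. Lean on these libraries where they do the work, as an engineer would, in place of code of your own. Each camera call takes 0.05 s, during which the arm holds its last target. There are 200 camera calls.

### The job

Take the loose hand crank off its stand, fit it fully down on the square shaft end of the sample stage's gearbox, and wind it clockwise (seen from above) by its turning handle, a few full turns, until the carriage comes home and you feel the end stop clearly resist; do not force it. Keep the crank on the square the whole time, let go of it there, still seated and upright, and leave the other things on the bench where they are.

Things in the scene. Friction and masses are not known exactly. Their poses are not given: they have to be found in the camera images.
- stage: the fixed hand-wound sample stage: aluminium base plate 100 mm (x) by 320 mm (y), 8 mm thick, with a grey gearbox 76x76 mm, its top 58 mm above the bench, at its -y end, and two rails along +y. Origin on the bench right under the upright shaft's axis; z up, +y along the rails away from the gearbox.
- platen (a point): centre of the top of the carriage's black platen, 96x96 mm, 42 mm above the bench; a 62 mm tall specimen cup is fixed on it. One turn of the shaft moves it 5 mm along the rails. Home, its y in the stage's frame is about 132 mm, but it is clamped on the carriage up to 1.5 mm off either way, so home must be felt.
- shaft_seat (a point): centre of the crank's seat on the gearbox, 64 mm above the bench: top of a steel collar, 33 mm in diameter, that turns with the square shaft end standing on it. z is the shaft's axis, up; x and y are square to the faces of the square and turn with it. Running friction about 0.12 N m (2 N at the handle). Clockwise from above brings the carriage towards the gearbox.
- shaft_tip (a point): centre of the top of the square shaft end, 19.5 mm above its seat. The shaft is 14x14 mm, its upper 4 mm taper to 8x8 mm. It starts at any angle, about 2.3 to 3.1 turns short of the end stop.
- windup (a joint): wind-up in rad of the spring coupling (1.8 N m/rad) between the square shaft end and the drive inside the gearbox, a measure of the load: 0.03 rad for each N pushed round at the handle; positive clockwise. Winding freely it is 0.07 or less (up to 2 N); against the end stop it rises as far as one pushes. 0.12 (4 N) held shows the stop; beyond 0.45 (15 N) the drive is forced.
- crank: the loose crank, about 0.19 kg, level on its stand. Origin: centre of the hub's underside; z up, +x along the arm towards the handle. Hub: 32x32x24 mm, square socket 15.4x15.4 mm, 20.5 mm deep, open below, sides along x and y (fits the shaft in four ways; its play lets it lean up to 0.13 rad). Arm: 16 mm wide, 12 to 24 mm above the origin. Fully seated, the origin coincides with shaft_seat.
- crank_grip (a point): on the crank's axis, 44 mm above its origin, in the black grip block on the hub (22x22 mm, from 24 to 56 mm above the origin). Lift and fit the crank by this block, fingers closing across the arm (along the crank's y).
- crank_handle (a point): middle of the handle, on the handle's axis: 55 mm from the crank's axis along its x, 52 mm above its origin. The handle is an upright black sleeve, 18 mm in diameter, 26 to 75 mm above the origin, that turns freely on its pin, so a gripper holding it need not turn as it goes round.
- crank_stand: fixed grey stand of the crank, 115x50x12 mm, with a round post 12 mm thick and 18 mm high that stands loosely in the crank's socket (lift the crank 25 mm to clear it) and a pad under the arm. Origin on the bench under the post's axis, +x along the arm.
- beaker: small clear plastic beaker, 55 mm wide, 73 mm tall, empty; bystander; origin at the centre of its underside
- timer: white wedge-shaped bench timer, 50x66x58 mm; bystander; origin at the centre of its underside
- cup: specimen cup with screw lid, 58 mm wide, 62 mm tall, standing by itself on the bench; bystander; origin at the centre of its underside
- dropper: small dropper bottle, 30 mm wide, 89 mm tall; bystander; origin at the centre of its underside
- marker: marker pen lying on the bench, 136 mm long, 16 mm thick; bystander; origin at the centre of its underside
- roll: roll of blank labels lying flat, 63x80 mm, 30 mm high; bystander; origin at the centre of its underside
Mind the look-alikes: they are no part of the job. Of the things shaped like the crank, the bare steel one is meant.

How it is judged:
By the outcome, as a careful person would: the job done as asked, in the order asked, and still so for the second after the job is handed in, with the robot touching nothing.
It also fails if it takes over 72 s, if anything falls off the work surface, if the arm or the gripper's body presses on something with over 40 N, if the wrist force passes 120 N, or if a joint passes its speed limit or range.

## Working session

There is one attempt and no reset: what is moved stays moved. The work goes in short steps, Python scripts to look and compute and a shell command to move; the robot and the scene stay as the last step left them, time stands still between calls to the robot, and variables do not carry over. Pictures are saved under pics/ and viewed, at most 10 in all, crops included, and the job is handed in when it is done.

```bash
mkdir -p pics; ls
cat > h.py <<'E'
import numpy as np, cv2
from rig import bot, vision, workorder
def snap(cam,name,crop=None,scale=1):
    m=vision.camera_model(cam); im=vision.capture(cam)
    np.savez(f'pics/{name}.npz',im=im,K=m['camera_matrix'],T=m['camera_from_world'],D=np.array(m.get('distortion',[0.]*5),float).ravel() if not isinstance(m.get('distortion',0),dict) else np.zeros(5))
    save(name,name,crop,scale); return m
def save(src,name,crop=None,scale=1):
    im=np.load(f'pics/{src}.npz')['im']
    if crop: x0,y0,x1,y1=crop; im=im[y0:y1,x0:x1]
    im=cv2.resize(im,None,fx=scale,fy=scale,interpolation=cv2.INTER_CUBIC)
    cv2.imwrite(f'pics/{name}.png',im[:,:,::-1])
def pix2world(src,uv,z):
    d=np.load(f'pics/{src}.npz'); K,T=np.array(d['K']),np.array(d['T'])
    uv=np.atleast_2d(uv).astype(float)
    r=np.c_[uv,np.ones(len(uv))]@np.linalg.inv(K).T; r=r*[1,-1,-1]
    R,t=T[:3,:3],T[:3,3]; c=-R.T@t; w=r@R
    return c+w*((z-c[2])/w[:,2])[:,None]
def proj(src,P):
    d=np.load(f'pics/{src}.npz'); K,T=d['K'],d['T']
    p=np.atleast_2d(P)@T[:3,:3].T+T[:3,3]; p=p*[1,-1,-1]
    q=p@K.T; return q[:,:2]/q[:,2:]
E
python3 - <<'E'
from h import *
for c in ('scene','top'):
    m=snap(c,c+'0'); print(c,{k:np.round(v,4).tolist() if not isinstance(v,(str,dict)) else v for k,v in m.items()})
print(bot.read_state(), bot.tip_extent)
E
```

```text
pics
scene {'camera_matrix': [[451.4525, 0.0, 313.5696], [0.0, 451.4525, 246.0354], [0.0, 0.0, 1.0]], 'camera_from_world': [[0.5927, -0.8051, -0.0217, -0.3269], [0.4987, 0.3457, 0.7948, -0.3313], [-0.6324, -0.4819, 0.6064, -0.9421], [0.0, 0.0, 0.0, 1.0]]}
top {'camera_matrix': [[555.0041, 0.0, 320.5612], [0.0, 555.0041, 245.0735], [0.0, 0.0, 1.0]], 'camera_from_world': [[0.0203, -0.9998, 0.0, -0.0016], [0.9979, 0.0202, 0.0621, -0.5266], [-0.0621, -0.0012, 0.9981, -1.603], [0.0, 0.0, 0.0, 1.0]]}
{'time_s': 0.1, 'joint_positions': array([ 6.43746153e+01,  3.02722295e+01,  8.21496671e+01, -8.86938063e-05,
        6.76920714e+01, -1.02269297e+01]), 'qvel': array([-0.01705153, -0.14099474, -0.19161693, -0.0867158 ,  0.03220846,
       -0.04626549]), 'tau': array([-3.67479552e-04, -4.40984309e+01, -1.77150965e+01,  6.34748535e-02,
        5.33983321e-02, -4.11648102e-05]), 'position': array([0.16563356, 0.60196636, 0.22968117]), 'tcp_rot': array([[-9.64102570e-01,  2.65528712e-01, -8.58971496e-04],
       [ 2.65529868e-01,  9.64100965e-01, -1.79408673e-03],
       [ 3.51753711e-04, -1.95776621e-03, -9.99998022e-01]]), 'force': array([ 0.30763723, -0.87487143, -0.10398183]), 'moment': array([0.0166446 , 0.00171769, 0.0587507 ]), 'grasp_force': 0.0, 'opening': 0.9986773382032716} 0.008
```

View pics/top0.png

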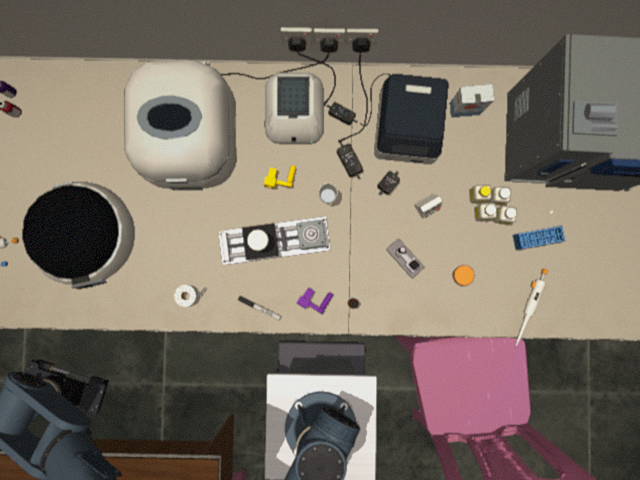

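View pics/scene0.png

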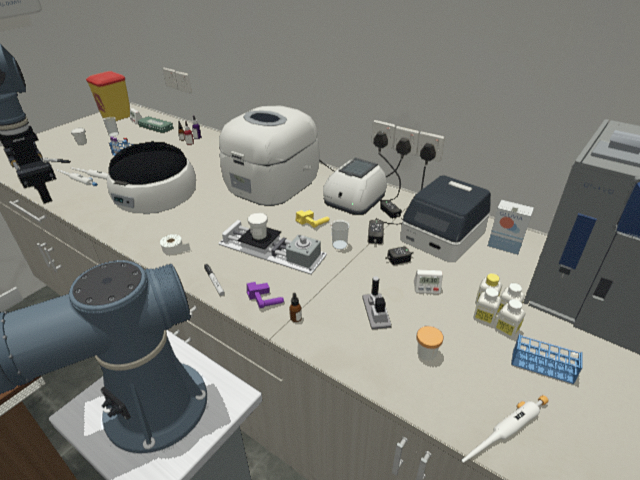

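Crank-shaped things in the top view: yellow (280,178), purple (316,300) and a bare steel one with black grip and handle on a grey stand (405,257). The steel one on the stand fits the description. I'll confirm it in one enlarged crop, with the gearbox beside it.

Run:
```python
from h import *
im=np.load('pics/top0.npz')['im']
a=im[232:282,380:430]; b=im[210:260,285:335]
c=cv2.resize(np.hstack([a,b]),None,fx=8,fy=8,interpolation=cv2.INTER_CUBIC)
s=np.load('pics/scene0.npz')['im']
d=cv2.resize(np.hstack([s[270:332,345:407],s[220:282,275:337]]),(400,200),interpolation=cv2.INTER_CUBIC)
d=np.hstack([d,np.zeros((200,400,3),np.uint8)])
cv2.imwrite('pics/c1.png',np.vstack([c,d])[:,:,::-1])
```

```text
(no output)
```

View pics/c1.png

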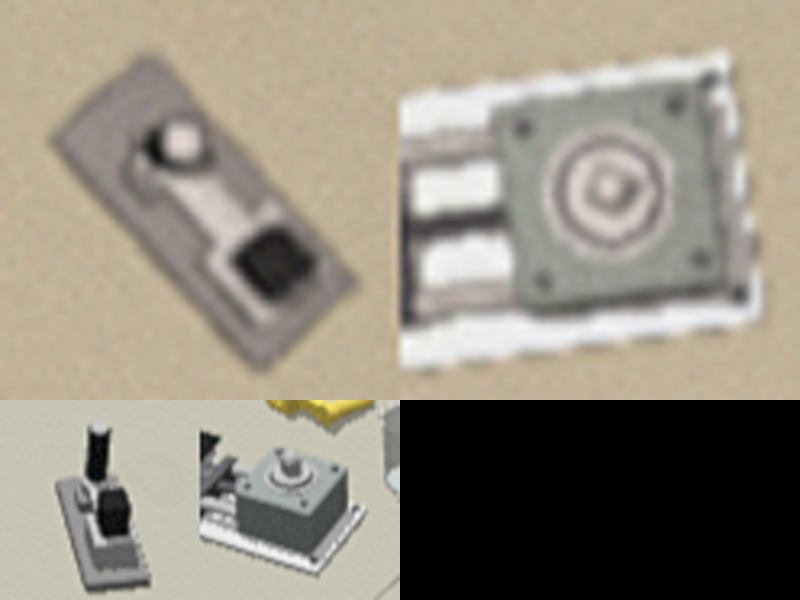

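The crop confirms it: bare steel arm and hub on the grey stand, grip block at top-view pixel (414.7,264.9), handle top at (402.8,249.3). The shaft tip is at (311.5,233.4).

Run:
```python
from h import *
g=pix2world('top0',(414.7,264.9),.068)[0];h=pix2world('top0',(402.8,249.3),.087)[0];s=pix2world('top0',(311.5,233.4),.0835)[0]
print(g,h,s,np.linalg.norm((h-g)[:2]),np.degrees(np.arctan2(*(h-g)[1::-1])))
print(proj('scene0',[g,h,s]))
st=bot.read_state();p,R=st['position'],st['tcp_rot']
# hover with camera: target over crank
for n,t in(('crank',g),('shaft',s)):print(n,'delta world',t-p)
m=vision.camera_model('wrist');T=m['camera_from_world'];c=-T[:3,:3].T@T[:3,3];print('cam in tool',R.T@(c-p),'\n',(R.T@T[:3,:3].T).round(3),m['camera_matrix'])
```

```text
[ 0.47271117 -0.25739062  0.068     ] [ 0.51496624 -0.22057361  0.087     ] [0.55457216 0.03501242 0.0835    ] 0.056044475134904716 41.06576839203424
[[380.31447362 300.79292194]
 [376.29098154 279.25226688]
 [303.45837821 237.51708626]]
crank delta world [ 0.30707762 -0.85935699 -0.16168117]
shaft delta world [ 0.38893861 -0.56695394 -0.14618117]
cam in tool [ 0.07950708  0.00027843 -0.15469707] 
 [[-0.001  0.958  0.287]
 [ 1.     0.002 -0.001]
 [-0.001  0.287 -0.958]] [[419.62816121   0.         315.95824152]
 [  0.         419.62816121 240.67267295]
 [  0.           0.           1.        ]]
```

```bash
python3 -m handwheel '[{"xyz":[-42,-38,0],"delta_rot":[0,0,0.18],"hand":-1},{"xyz":[-84,-77,0],"delta_rot":[0,0,0.36],"hand":-1},{"xyz":[-127,-115,0],"delta_rot":[0,0,0.54],"hand":-1},{"xyz":[-169,-154,0],"delta_rot":[0,0,0.72],"hand":-1},{"xyz":[-211,-192,0],"delta_rot":[0,0,0.9],"hand":-1}]'
cat >> h.py <<'E'
def go(p,yaw_y=None):
    """print tool-frame shift (mm) and z-turn (rad) from now to TCP p with tool y at world yaw deg"""
    st=bot.read_state();R=st['tcp_rot'];d=R.T@(np.array(p)-st['position'])*1000
    print('t',round(st['time_s'],2),'pos',st['position'].round(4),'F',st['force'].round(1),'M',st['moment'].round(2),'open',round(st['opening'],3),'gf',round(st['grasp_force'],1),'yaw',np.degrees(np.arctan2(R[1,1],R[0,1])).round(2))
    print('shift',d.round(1),'turn',None if yaw_y is None else (lambda a:-np.radians((a+180)%360-180).round(4))(yaw_y-np.degrees(np.arctan2(R[1,1],R[0,1]))),'tilt',R[:2,2].round(4))
E
python3 -c "
from h import *
go([.43,.15,.22],-49);go([.473,-.257,.18],-49)"
```

```text
time_s: 0.72
position: [0.3189, 0.3597, 0.2304]
tcp_rot: [[-0.386, 0.922, -0.0], [0.922, 0.386, -0.0], [-0.0, -0.0, -1.0]]
force: [1.6, 1.0, -0.2]
opening: 1.001
grasp_force: 0.0
t 0.72 pos [0.3189 0.3597 0.2304] F [ 1.6  1.  -0.2] M [-0.01 -0.04 -0.04] open 1.001 gf 0.0 yaw 22.71
shift [-236.3   21.5   10.4] turn 1.2516 tilt [-0.0002 -0.0003]
t 0.72 pos [0.3189 0.3597 0.2304] F [ 1.6  1.  -0.2] M [-0.01 -0.04 -0.04] open 1.001 gf 0.0 yaw 22.71
shift [-628.4  -96.    50.5] turn 1.2516 tilt [-0.0002 -0.0003]
```

```bash
python3 -m handwheel '[{"xyz":[-57,8,2],"delta_rot":[0,0,0.18],"hand":-1},{"xyz":[-115,15,4],"delta_rot":[0,0,0.36],"hand":-1},{"xyz":[-175,20,6],"delta_rot":[0,0,0.54],"hand":-1},{"xyz":[-235,20,8],"delta_rot":[0,0,0.72],"hand":-1},{"xyz":[-293,10,10],"delta_rot":[0,0,0.9],"hand":-1}]'
python3 -c "
from h import *
go([.473,-.257,.18],-49)"
```

```text
time_s: 1.35
position: [0.4434, 0.0937, 0.2205]
tcp_rot: [[0.483, 0.876, 0.001], [0.876, -0.483, 0.0], [0.001, 0.001, -1.0]]
force: [0.7, 0.5, 0.0]
opening: 1.003
grasp_force: 0.0
t 1.35 pos [0.4434 0.0937 0.2205] F [0.7 0.5 0. ] M [-0.12  0.03 -0.01] open 1.003 gf 0.0 yaw -28.88
shift [-292.8  195.3   40.5] turn 0.3511 tilt [0.0011 0.    ]
```

```bash
python3 -m handwheel '[{"xyz":[-50,33,7],"delta_rot":[0,0,0.15],"hand":-1},{"xyz":[-100,66,14],"delta_rot":[0,0,0.3],"hand":-1},{"xyz":[-150,99,21],"delta_rot":[0,0,0.351],"hand":-1},{"xyz":[-200,132,28],"delta_rot":[0,0,0.351],"hand":-1},{"xyz":[-250,165,34],"delta_rot":[0,0,0.351],"hand":-1}]' >/dev/null
python3 -m handwheel '[{"xyz":[-13,36,6],"delta_rot":[0,0,0],"hand":-1},{"xyz":[-13,36,6],"delta_rot":[0,0,0],"hand":-1},{"xyz":[-13,36,6],"delta_rot":[0,0,0],"hand":-1},{"xyz":[-13,36,6],"delta_rot":[0,0,0],"hand":-1},{"xyz":[-13,36,6],"delta_rot":[0,0,0],"hand":-1}]'
python3 -c "
from h import *
go([.473,-.257,.18],-49);snap('wrist','w1')"
```

```text
time_s: 2.6
position: [0.4816, -0.2372, 0.1808]
tcp_rot: [[0.75, 0.662, -0.0], [0.662, -0.75, 0.0], [-0.0, -0.0, -1.0]]
force: [0.2, -0.7, 0.4]
opening: 1.002
grasp_force: 0.0
t 2.6 pos [ 0.4816 -0.2372  0.1808] F [ 0.2 -0.7  0.4] M [-0.06  0.16 -0.01] open 1.002 gf 0.0 yaw -48.56
shift [-19.6   9.2   0.8] turn 0.0077 tilt [-0.0002  0.0002]
```

View pics/w1.png

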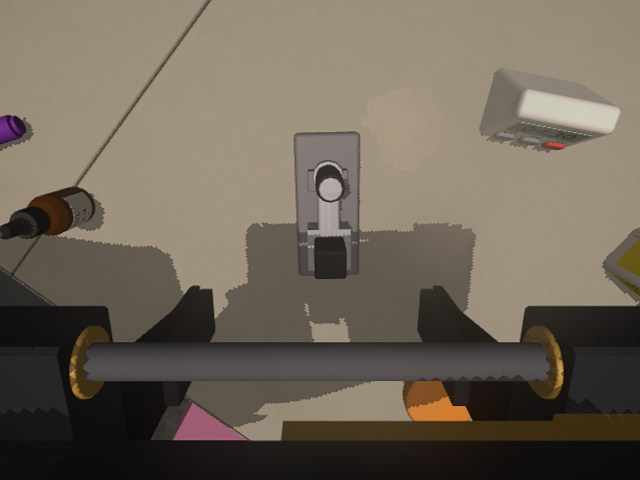

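The wrist view shows the crank on its stand: handle top at about (331,189), grip block at about (331,257). Its arm is almost exactly along the tool's x.

Run:
```python
from h import *
h=pix2world('w1',(331,189),.087)[0]
g0=pix2world('top0',(414.7,264.9),.068)[0]
print('h',h)
e=pix2world('w1',[(296,133),(359,133)],.012);print('stand end',e.round(4),np.degrees(np.arctan2(*(e[1]-e[0])[1::-1])))
e=pix2world('w1',[(315,237),(346,237),(346,264),(346,278),(315,278),(315,264)],.068);print(e.round(4), 'ang',np.degrees(np.arctan2(*(e[1]-e[0])[1::-1])))
for a in(39,41,43):
  u=np.array([np.cos(np.radians(a)),np.sin(np.radians(a)),0]);v=np.array([-u[1],u[0],0])
  g=h-.055*u
  c=[[*(g+sx*.011*u+sy*.011*v)[:2],z] for z in(.036,.068) for sx,sy in((1,1),(1,-1),(-1,-1),(-1,1))]
  print(a,g,proj('w1',c).round(0).tolist())
save('w1','w1c',(280,120,380,300),3.3)
```

```text
h [ 0.51463663 -0.21890271  0.087     ]
stand end [[ 0.5206 -0.1815  0.012 ]
 [ 0.5517 -0.2168  0.012 ]] -48.6201909400492
[[ 0.4817 -0.235   0.068 ]
 [ 0.4953 -0.2505  0.068 ]
 [ 0.4813 -0.2634  0.068 ]
 [ 0.4738 -0.2703  0.068 ]
 [ 0.4597 -0.2544  0.068 ]
 [ 0.4674 -0.2476  0.068 ]] ang -48.579489646931854
39 [ 0.4718936  -0.25351533  0.087     ] [[311.0, 235.0], [341.0, 237.0], [339.0, 264.0], [310.0, 263.0], [310.0, 249.0], [343.0, 250.0], [341.0, 280.0], [309.0, 279.0]]
41 [ 0.4731276  -0.25498595  0.087     ] [[313.0, 236.0], [343.0, 236.0], [342.0, 264.0], [313.0, 264.0], [313.0, 249.0], [345.0, 249.0], [345.0, 280.0], [312.0, 280.0]]
43 [ 0.47441218 -0.25641262  0.087     ] [[315.0, 236.0], [345.0, 236.0], [345.0, 263.0], [316.0, 264.0], [315.0, 250.0], [348.0, 249.0], [348.0, 279.0], [316.0, 280.0]]
```

View pics/w1c.png

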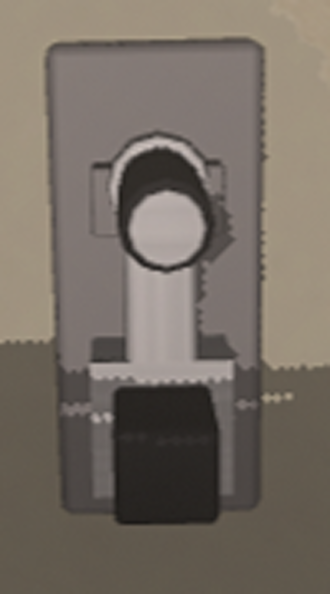

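```bash
python3 -c "
from h import *
go([.4736,-.2553,.049],-48.6)"
```

```text
t 2.65 pos [ 0.4817 -0.2374  0.1808] F [-0.9 -0.2  1.1] M [-0.12  0.18  0.04] open 1.0 gf 0.0 yaw -48.57
shift [-17.9   8.  131.8] turn 0.0006 tilt [ 0. -0.]
```

```bash
python3 -m handwheel '[{"xyz":[-18,8,30],"delta_rot":[0,0,0],"hand":-1},{"xyz":[-18,8,70],"delta_rot":[0,0,0],"hand":-1},{"xyz":[-18,8,110],"delta_rot":[0,0,0],"hand":-1},{"xyz":[-18,8,131],"delta_rot":[0,0,0],"hand":-1},{"xyz":[-18,8,131],"delta_rot":[0,0,0],"hand":-1}]' | sed -n 2p
python3 -m handwheel '[{"xyz":[0,0,0],"delta_rot":[0,0,0],"hand":0},{"xyz":[0,0,0],"delta_rot":[0,0,0],"hand":0.4},{"xyz":[0,0,0],"delta_rot":[0,0,0],"hand":1},{"xyz":[0,0,0],"delta_rot":[0,0,0],"hand":1},{"xyz":[0,0,0],"delta_rot":[0,0,0],"hand":1}]'
```

```text
position: [0.4727, -0.2551, 0.0483]
time_s: 3.9
position: [0.4736, -0.2564, 0.0498]
tcp_rot: [[0.751, 0.661, 0.0], [0.661, -0.751, -0.0], [0.0, 0.0, -1.0]]
force: [0.1, 0.6, 0.0]
opening: 0.521
grasp_force: 0.0
```

```bash
python3 -m handwheel '[{"xyz":[0,0,0],"delta_rot":[0,0,0],"hand":1},{"xyz":[0,0,0],"delta_rot":[0,0,0],"hand":1},{"xyz":[0,0,-10],"delta_rot":[0,0,0],"hand":1},{"xyz":[0,0,-20],"delta_rot":[0,0,0],"hand":1},{"xyz":[0,0,-35],"delta_rot":[0,0,0],"hand":1}]'
```

```text
time_s: 4.53
position: [0.4733, -0.2561, 0.0853]
tcp_rot: [[0.751, 0.661, -0.001], [0.661, -0.751, 0.0], [-0.0, -0.001, -1.0]]
force: [0.2, 1.4, -0.6]
opening: 0.25
grasp_force: 29.9
```

```bash
python3 -m handwheel '[{"xyz":[0,0,-45],"delta_rot":[0,0,0],"hand":1},{"xyz":[30,-30,-75],"delta_rot":[0,0,0],"hand":1},{"xyz":[70,-70,-85],"delta_rot":[0,0,0],"hand":1},{"xyz":[110,-110,-85],"delta_rot":[0,0,0],"hand":1},{"xyz":[145,-145,-85],"delta_rot":[0,0,0],"hand":1}]' >/dev/null
python3 -m handwheel '[{"xyz":[18,-20,0],"delta_rot":[0,0,0],"hand":1},{"xyz":[18,-20,0],"delta_rot":[0,0,0],"hand":1},{"xyz":[18,-20,0],"delta_rot":[0,0,0],"hand":1},{"xyz":[18,-20,0],"delta_rot":[0,0,0],"hand":1},{"xyz":[18,-20,0],"delta_rot":[0,0,0],"hand":1}]'
python3 -c "
from h import *
go([.5546,.035,.17]);snap('wrist','w2')
im=np.load('pics/w2.npz')['im']
a=cv2.resize(im,(400,300));u,v=proj('w2',[.5546,.035,.0835])[0].astype(int);print(u,v)
b=cv2.resize(im[max(v-60,0):v+60,u-60:u+60],(600,600),interpolation=cv2.INTER_CUBIC)
c=cv2.resize(im[150:450,270:390],(200,500)); c=np.vstack([c,np.zeros((100,200,3),np.uint8)])
cv2.imwrite('pics/w2c.png',np.hstack([b,c])[:,:,::-1])"
```

```text
time_s: 5.78
position: [0.487, -0.0257, 0.1696]
tcp_rot: [[0.752, 0.659, 0.0], [0.659, -0.752, -0.0], [-0.0, 0.0, -1.0]]
force: [-0.1, -0.1, -2.9]
opening: 0.25
grasp_force: 29.9
t 5.78 pos [ 0.487  -0.0257  0.1696] F [-0.1 -0.1 -2.9] M [-0.11  0.13  0.03] open 0.25 gf 29.9 yaw -48.74
shift [90.8 -1.1 -0.4] turn None tilt [ 0.0001 -0.0001]
315 92
```

View pics/w2c.png

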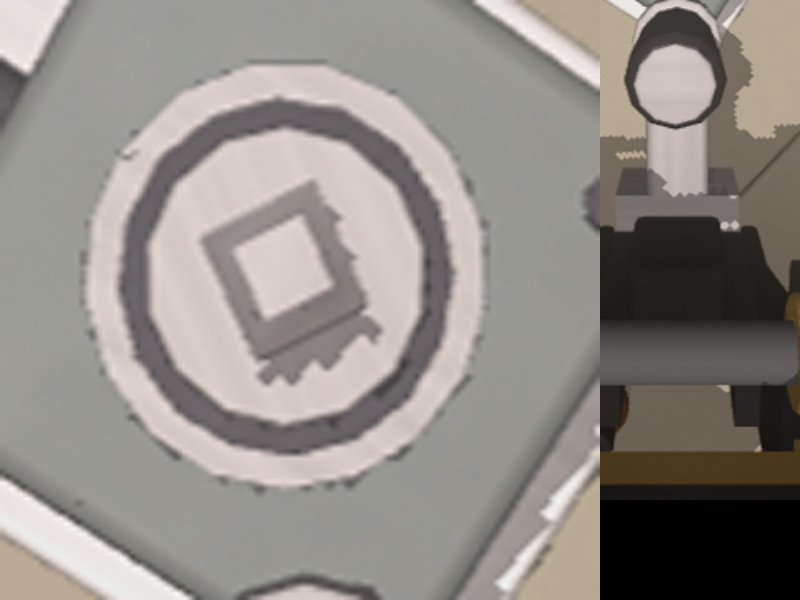

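The tip square's centre is at about (311.8,85.8) in w2, and its base corners give the shaft angle. The crank hangs in the jaws with its handle top at (316,201) and hub front edge at row 267.

Run:
```python
from h import *
from scipy.optimize import least_squares
f=lambda L:[(255+x/5,32+y/5) for x,y in L]
t=pix2world('w2',f([(233,262),(306,213),(333,280),(263,322)]),.0835); b=pix2world('w2',f([(202,240),(317,181),(367,303),(262,360)]),.0795)
for q in(t,b):
    e=[np.degrees(np.arctan2(*(q[(i+1)%4]-q[i])[1::-1]))%90 for i in range(4)]
    print(q.mean(0),[round(1000*np.linalg.norm(q[(i+1)%4]-q[i]),1) for i in range(4)],np.round(e,1))
c=pix2world('w2',f([(288,275)]),.06);print('ring centre',c)
st=bot.read_state();p,R=st['position'],st['tcp_rot']
def r(x):
    a,z=x
    P=[p+R@[a+.055,0,z-.075],p+R@[a+.016,0,z-.024]]
    return proj('w2',P)[:,1]-[201,267]
s=least_squares(r,[0,.037]);print('origin x,z in tool',s.x,s.fun,r([0,.037]))
```

```text
[0.55582812 0.03866607 0.0835    ] [np.float64(9.3), np.float64(7.4), np.float64(8.7), np.float64(6.9)] [73.2 64.6 70.7 68.8]
[0.55604938 0.03844234 0.0795    ] [np.float64(13.9), np.float64(13.7), np.float64(13.0), np.float64(14.1)] [66.7 65.1 68.4 68.7]
ring centre [[0.5565708  0.03901348 0.06      ]]
origin x,z in tool [0.00096059 0.03794235] [-5.40012479e-13 -1.13686838e-13] [3.99791108 2.88590673]
```

```bash
python3 -m handwheel '[{"xyz":[30,-1,0],"delta_rot":[0,0,-0.15],"hand":1},{"xyz":[60,-2,0],"delta_rot":[0,0,-0.3],"hand":1},{"xyz":[94,-2,10],"delta_rot":[0,0,-0.454],"hand":1},{"xyz":[94,-2,30],"delta_rot":[0,0,-0.454],"hand":1},{"xyz":[94,-2,30],"delta_rot":[0,0,-0.454],"hand":1}]'
python3 -c "
from h import *
go([.5558,.0378,.128],-22.7)"
```

```text
time_s: 6.45
position: [0.5547, 0.0389, 0.1379]
tcp_rot: [[0.385, 0.923, -0.005], [0.923, -0.385, 0.0], [-0.001, -0.005, -1.0]]
force: [0.1, 0.4, -1.6]
opening: 0.255
grasp_force: 29.9
t 6.45 pos [0.5547 0.0389 0.1379] F [ 0.1  0.4 -1.6] M [-0.12  0.15 -0.02] open 0.255 gf 29.9 yaw -22.63
shift [-0.6  1.5  9.9] turn 0.0011 tilt [-0.0047  0.0005]
```

```bash
python3 -m handwheel '[{"xyz":[0,0,0],"delta_rot":[0,0,0],"hand":1},{"xyz":[0,0,0],"delta_rot":[0,0,0],"hand":1},{"xyz":[-0.5,1.0,4],"delta_rot":[0,0,0],"hand":1},{"xyz":[-0.5,1.0,8],"delta_rot":[0,0,0],"hand":1},{"xyz":[-0.5,1.0,8],"delta_rot":[0,0,0],"hand":1}]'
python3 -c "
from h import *
go([.5558,.0378,.1215],-22.7); snap('scene','s1',(255,180,355,280),6)"
```

```text
time_s: 7.08
position: [0.5565, 0.038, 0.1312]
tcp_rot: [[0.385, 0.923, -0.001], [0.923, -0.385, 0.0], [-0.0, -0.001, -1.0]]
force: [-0.0, -0.2, -2.4]
opening: 0.244
grasp_force: 29.9
t 7.08 pos [0.5565 0.038  0.1312] F [-0.  -0.2 -2.4] M [-0.07  0.07  0.02] open 0.244 gf 29.9 yaw -22.64
shift [-0.5 -0.5  9.7] turn 0.0011 tilt [-0.001   0.0002]
```

View pics/s1.png

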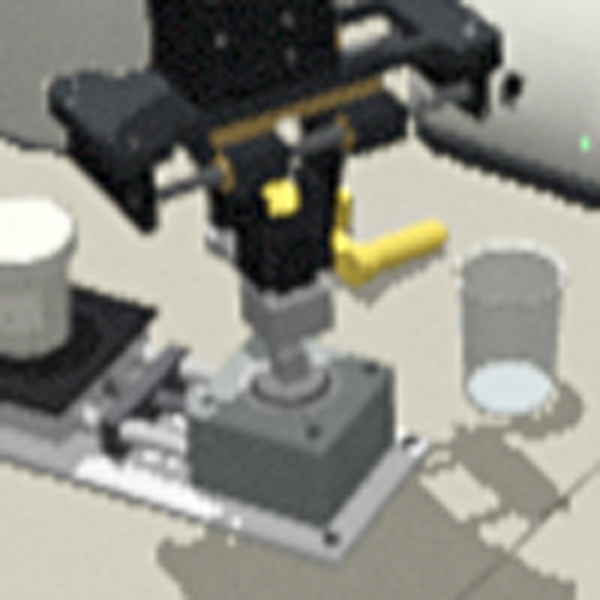

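The scene view shows the hub upright and directly above the shaft at about (303,236). I'll lower it.

```bash
python3 -m handwheel '[{"xyz":[-0.5,-0.4,3],"delta_rot":[0,0,0],"hand":1},{"xyz":[-0.5,-0.4,6],"delta_rot":[0,0,0],"hand":1},{"xyz":[-0.5,-0.4,9],"delta_rot":[0,0,0],"hand":1},{"xyz":[-0.5,-0.4,12],"delta_rot":[0,0,0],"hand":1},{"xyz":[-0.5,-0.4,15],"delta_rot":[0,0,0],"hand":1}]'
python3 -c "
from h import *
go([.5562,.038,.102],-22.7)"
```

```text
time_s: 7.75
position: [0.5563, 0.0377, 0.1163]
tcp_rot: [[0.385, 0.923, -0.0], [0.923, -0.385, -0.0], [-0.0, -0.0, -1.0]]
force: [0.1, -0.1, -1.3]
opening: 0.25
grasp_force: 29.9
t 7.75 pos [0.5563 0.0377 0.1163] F [ 0.1 -0.1 -1.3] M [-0.08  0.12  0.05] open 0.25 gf 29.9 yaw -22.63
shift [ 0.2 -0.2 14.3] turn 0.0012 tilt [-0.0001 -0.    ]
```

```bash
python3 -m handwheel '[{"xyz":[0,0,2],"delta_rot":[0,0,0],"hand":1},{"xyz":[0,0,4],"delta_rot":[0,0,0],"hand":1},{"xyz":[0,0,6],"delta_rot":[0,0,0],"hand":1},{"xyz":[0,0,8],"delta_rot":[0,0,0],"hand":1},{"xyz":[0,0,10],"delta_rot":[0,0,0],"hand":1}]'
python3 -c "
from h import *
go([.5562,.038,.102],-22.7)"
```

```text
time_s: 8.38
position: [0.5563, 0.0377, 0.1064]
tcp_rot: [[0.385, 0.923, 0.0], [0.923, -0.385, -0.0], [-0.0, 0.0, -1.0]]
force: [-0.6, 0.7, -2.6]
opening: 0.249
grasp_force: 29.9
t 8.38 pos [0.5563 0.0377 0.1064] F [-0.6  0.7 -2.6] M [-0.14  0.09  0.03] open 0.249 gf 29.9 yaw -22.63
shift [ 0.2 -0.2  4.4] turn 0.0012 tilt [ 0. -0.]
```

```bash
python3 -m handwheel '[{"xyz":[0,0,1],"delta_rot":[0,0,0],"hand":1},{"xyz":[0,0,2],"delta_rot":[0,0,0],"hand":1},{"xyz":[0,0,3],"delta_rot":[0,0,0],"hand":1},{"xyz":[0,0,4],"delta_rot":[0,0,0],"hand":1},{"xyz":[0,0,4],"delta_rot":[0,0,0],"hand":1}]'
python3 -c "
from h import *
go([.5562,.038,.102],-22.7)"
```

```text
time_s: 9.0
position: [0.5564, 0.0377, 0.1028]
tcp_rot: [[0.385, 0.923, 0.0], [0.923, -0.385, -0.0], [0.0, 0.0, -1.0]]
force: [-0.7, -0.4, 0.3]
opening: 0.248
grasp_force: 29.9
t 9.0 pos [0.5564 0.0377 0.1028] F [-0.7 -0.4  0.3] M [-0.09  0.19 -0.  ] open 0.248 gf 29.9 yaw -22.63
shift [ 0.2 -0.3  0.8] turn 0.0012 tilt [ 0.0002 -0.    ]
```

Contact is starting; I'll press a little further to confirm the seat.

```bash
python3 -m handwheel '[{"xyz":[0,0,0.5],"delta_rot":[0,0,0],"hand":1},{"xyz":[0,0,1],"delta_rot":[0,0,0],"hand":1},{"xyz":[0,0,1.5],"delta_rot":[0,0,0],"hand":1},{"xyz":[0,0,2],"delta_rot":[0,0,0],"hand":1},{"xyz":[0,0,2],"delta_rot":[0,0,0],"hand":1}]'
```

```text
time_s: 9.62
position: [0.5564, 0.0377, 0.1025]
tcp_rot: [[0.385, 0.923, 0.001], [0.923, -0.385, -0.0], [0.0, 0.001, -1.0]]
force: [-3.6, -0.8, 12.3]
opening: 0.252
grasp_force: 29.9
```

The crank is seated: it stopped at TCP z 0.1025 with 12 N. I'll release the block, rise and go to the handle.

```bash
python3 -m handwheel '[{"xyz":[0,0,-1.7],"delta_rot":[0,0,0],"hand":1},{"xyz":[0,0,-1.7],"delta_rot":[0,0,0],"hand":0.2},{"xyz":[0,0,-1.7],"delta_rot":[0,0,0],"hand":0.2},{"xyz":[0,0,-20],"delta_rot":[0,0,0],"hand":0.2},{"xyz":[0,0,-62],"delta_rot":[0,0,0],"hand":0.2}]'
python3 -c "
from h import *
a=np.radians(67.3);u=np.array([np.cos(a),np.sin(a)]);ax=np.array([.5564,.0380])
h=ax+.055*u;print(h);go([*h,.110]);snap('wrist','w3');snap('scene','s2')
print(proj('w3',[[*h,.139],[*ax,.12]]))
im=np.load('pics/w3.npz')['im'];b=np.load('pics/s2.npz')['im'][180:280,255:355]
a=cv2.resize(im[60:460,166:466],(450,600));b=cv2.resize(b,(350,350),interpolation=cv2.INTER_CUBIC)
cv2.imwrite('pics/c3.png',np.hstack([a,np.vstack([b,np.zeros((250,350,3),np.uint8)])])[:,:,::-1])"
```

```text
time_s: 10.25
position: [0.5548, 0.0378, 0.1611]
tcp_rot: [[0.385, 0.923, -0.005], [0.923, -0.385, 0.001], [-0.001, -0.005, -1.0]]
force: [-0.1, -0.4, 0.0]
opening: 0.397
grasp_force: 0.0
[0.57762483 0.08873959]
t 10.25 pos [0.5548 0.0378 0.1611] F [-0.1 -0.4  0. ] M [-0.11  0.1   0.04] open 0.397 gf 0.0 yaw -22.64
shift [55.8  1.7 51. ] turn None tilt [-0.0054  0.0007]
[[320.8529013  174.13458955]
 [320.36952832 279.02138149]]
```

View pics/c3.png

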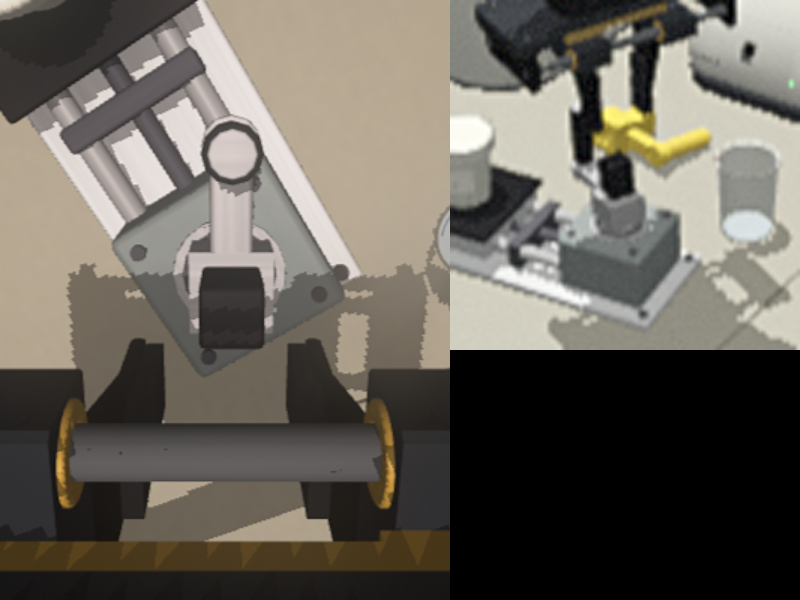

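The crank sits on the square with its arm along the tool's x. The handle top, at (321,160) against row 174 expected, suggests a slight lean towards the handle. I'll quantify it from a settled frame.

```bash
python3 -m handwheel '[{"xyz":[0,0,0],"delta_rot":[0,0,0],"hand":0.2},{"xyz":[0,0,0],"delta_rot":[0,0,0],"hand":0.2},{"xyz":[0,0,0],"delta_rot":[0,0,0],"hand":0.2},{"xyz":[0,0,0],"delta_rot":[0,0,0],"hand":0.2},{"xyz":[0,0,0],"delta_rot":[0,0,0],"hand":0.2}]' >/dev/null
cat >> h.py <<'E'
def handle_px(src,rows,cols):
    im=np.load(f'pics/{src}.npz')['im'][rows[0]:rows[1],cols[0]:cols[1]].astype(int)
    m=(im.min(2)>185).astype(np.uint8)
    n,l,s,c=cv2.connectedComponentsWithStats(m)
    return [(s[i,4],*(c[i]+[cols[0],rows[0]]).round(1)) for i in range(1,n) if s[i,4]>150]
E
python3 -c "
from h import *
st=bot.read_state();snap('wrist','w4',(270,100,370,320),2.7)
print(handle_px('w4',(120,200),(290,350)))
ax=np.array([.5564,.0380]);a=np.radians(67.3);u=np.array([np.cos(a),np.sin(a)])
for th in(0,.05,.1,.13):
  x=.016+.039*np.cos(th)+.075*np.sin(th);z=.064+.075*np.cos(th)-.039*np.sin(th)
  xb=.016-.005*np.cos(th)+.056*np.sin(th);zb=.064+.056*np.cos(th)+.005*np.sin(th)
  print(th,proj('w4',[[*(ax+x*u),z],[*(ax+xb*u),zb]]).round(1).tolist())
go([*(ax+.055*u),.11],-22.7)"
```

```text
[(np.int32(906), np.float64(332.9), np.float64(140.5)), (np.int32(394), np.float64(297.0), np.float64(152.4)), (np.int32(725), np.float64(317.1), np.float64(163.1)), (np.int32(242), np.float64(314.7), np.float64(193.2))]
0 [[317.5, 174.8], [317.4, 258.4]]
0.05 [[317.5, 165.4], [317.4, 253.2]]
0.1 [[317.6, 156.3], [317.4, 247.8]]
0.13 [[317.6, 151.0], [317.4, 244.5]]
t 11.03 pos [0.5563 0.0377 0.1623] F [-0.7  0.3  0.7] M [-0.05  0.06 -0.03] open 0.399 gf 0.0 yaw -22.63
shift [55.3  0.1 52.3] turn 0.0012 tilt [-0.0003  0.    ]
```

View pics/w4.png

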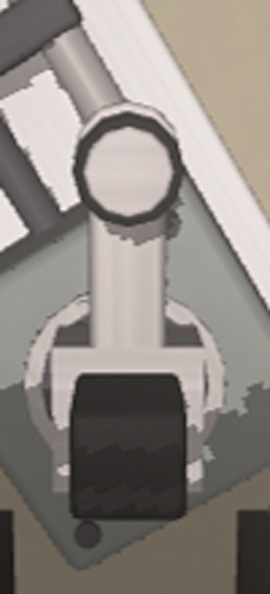

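The handle top is at (317,163), a lean of about 0.06 rad, within the socket's play. So I'll grip the handle at about 58 mm and bring it in to 55 mm.

```bash
python3 -m handwheel '[{"xyz":[30,0,0],"delta_rot":[0,0,0],"hand":0.2},{"xyz":[58,0,0],"delta_rot":[0,0,0],"hand":0.2},{"xyz":[58,0,5],"delta_rot":[0,0,0],"hand":0.2},{"xyz":[58,0,30],"delta_rot":[0,0,0],"hand":0.2},{"xyz":[58,0,52],"delta_rot":[0,0,0],"hand":0.2}]' |sed -n 2,7p
python3 -m handwheel '[{"xyz":[0,0,0],"delta_rot":[0,0,0],"hand":0.2},{"xyz":[0,0,0],"delta_rot":[0,0,0],"hand":0.6},{"xyz":[0,0,0],"delta_rot":[0,0,0],"hand":1},{"xyz":[0,0,0],"delta_rot":[0,0,0],"hand":1},{"xyz":[0,0,0],"delta_rot":[0,0,0],"hand":1}]'
python3 -c "
from h import *
go([.5776,.0887,.11],-22.7)"
```

```text
position: [0.578, 0.0905, 0.1098]
tcp_rot: [[0.385, 0.923, -0.001], [0.923, -0.385, -0.0], [-0.001, -0.0, -1.0]]
force: [-0.1, 0.4, -0.5]
opening: 0.401
grasp_force: 0.0
time_s: 12.28
position: [0.5792, 0.0913, 0.1113]
tcp_rot: [[0.385, 0.923, 0.002], [0.923, -0.385, 0.0], [0.001, 0.001, -1.0]]
force: [-0.4, 0.3, 2.5]
opening: 0.198
grasp_force: 30.0
t 12.28 pos [0.5792 0.0913 0.1113] F [-0.4  0.3  2.5] M [-0.02  0.08 -0.03] open 0.198 gf 30.0 yaw -22.63
shift [-3.  -0.4  1.3] turn 0.0012 tilt [0.0016 0.    ]
```

```bash
python3 -m handwheel '[{"xyz":[-3,0,-2],"delta_rot":[0,0,0],"hand":1},{"xyz":[-3.7,8.6,-2],"delta_rot":[0,0,0],"hand":1},{"xyz":[-5.7,17,-2],"delta_rot":[0,0,0],"hand":1},{"xyz":[-9,25,-2],"delta_rot":[0,0,0],"hand":1},{"xyz":[-13.5,32.3,-2],"delta_rot":[0,0,0],"hand":1}]'
python3 -c "
from h import *
go([.5776,.0887,.11],-22.7)
st=bot.read_state();print('F tool',st['tcp_rot'].T@st['force'])"
```

```text
time_s: 12.9
position: [0.6044, 0.0668, 0.1128]
tcp_rot: [[0.385, 0.923, 0.002], [0.923, -0.385, 0.001], [0.002, 0.001, -1.0]]
force: [2.4, 4.5, 1.1]
opening: 0.195
grasp_force: 30.0
t 12.9 pos [0.6044 0.0668 0.1128] F [2.4 4.5 1.1] M [ 0.86 -0.3   0.01] open 0.195 gf 30.0 yaw -22.65
shift [  9.9 -33.1   2.8] turn 0.0009 tilt [0.0019 0.0013]
F tool [ 5.07180776  0.49764897 -1.05600761]
```

```bash
cat > f.py <<'E'
from h import *
st=bot.read_state();R=st['tcp_rot'];ax=np.array([.5564,.0380])
r=st['position'][:2]-ax;n=r/np.linalg.norm(r);t=np.array([n[1],-n[0]])
phi=(67.3-np.degrees(np.arctan2(r[1],r[0])))%360
print(f"t {st['time_s']:.2f} phi {phi:.1f} r {1000*np.linalg.norm(r):.1f} z {st['position'][2]:.4f} Frad {st['force'][:2]@n:.1f} Fcw {st['force'][:2]@t:.1f} Fz {st['force'][2]:.1f} gf {st['grasp_force']:.0f} op {st['opening']:.3f}")
E
python3 -m handwheel '[{"xyz":[-5.6,6.6,0],"delta_rot":[0,0,0],"hand":1},{"xyz":[-14.5,13.8,0],"delta_rot":[0,0,0],"hand":1},{"xyz":[-23.9,18.7,0],"delta_rot":[0,0,0],"hand":1},{"xyz":[-34,21.7,0],"delta_rot":[0,0,0],"hand":1},{"xyz":[-44.5,22.7,0],"delta_rot":[0,0,0],"hand":1}]'>/dev/null; python3 f.py
python3 -m handwheel '[{"xyz":[-17,-2.7,0],"delta_rot":[0,0,0],"hand":1},{"xyz":[-32.3,-10.5,0],"delta_rot":[0,0,0],"hand":1},{"xyz":[-44.5,-22.7,0],"delta_rot":[0,0,0],"hand":1},{"xyz":[-52.3,-38,0],"delta_rot":[0,0,0],"hand":1},{"xyz":[-55,-55,0],"delta_rot":[0,0,0],"hand":1}]'>/dev/null; python3 f.py
```

```text
t 13.53 phi 91.3 r 55.5 z 0.1131 Frad 0.5 Fcw -2.2 Fz 6.1 gf 30 op 0.199
t 14.15 phi 179.4 r 56.5 z 0.1128 Frad -4.9 Fcw -2.1 Fz 0.8 gf 30 op 0.191
```

```bash
python3 -m handwheel '[{"xyz":[3.4,-17,0],"delta_rot":[0,0,0],"hand":1},{"xyz":[11.2,-32.3,0],"delta_rot":[0,0,0],"hand":1},{"xyz":[23.4,-44.5,0],"delta_rot":[0,0,0],"hand":1},{"xyz":[38.7,-52.3,0],"delta_rot":[0,0,0],"hand":1},{"xyz":[55.7,-55,0],"delta_rot":[0,0,0],"hand":1}]'>/dev/null; python3 f.py
python3 -m handwheel '[{"xyz":[17,2.7,0],"delta_rot":[0,0,0],"hand":1},{"xyz":[32.3,10.5,0],"delta_rot":[0,0,0],"hand":1},{"xyz":[44.5,22.7,0],"delta_rot":[0,0,0],"hand":1},{"xyz":[52.3,38,0],"delta_rot":[0,0,0],"hand":1},{"xyz":[55,55,0],"delta_rot":[0,0,0],"hand":1}]'>/dev/null; python3 f.py
python3 -m handwheel '[{"xyz":[-2.7,17,0],"delta_rot":[0,0,0],"hand":1},{"xyz":[-10.5,32.3,0],"delta_rot":[0,0,0],"hand":1},{"xyz":[-22.7,44.5,0],"delta_rot":[0,0,0],"hand":1},{"xyz":[-38,52.3,0],"delta_rot":[0,0,0],"hand":1},{"xyz":[-55,55,0],"delta_rot":[0,0,0],"hand":1}]'>/dev/null; python3 f.py
python3 -m handwheel '[{"xyz":[-17,-2.7,0],"delta_rot":[0,0,0],"hand":1},{"xyz":[-32.3,-10.5,0],"delta_rot":[0,0,0],"hand":1},{"xyz":[-44.5,-22.7,0],"delta_rot":[0,0,0],"hand":1},{"xyz":[-52.3,-38,0],"delta_rot":[0,0,0],"hand":1},{"xyz":[-55,-55,0],"delta_rot":[0,0,0],"hand":1}]'>/dev/null; python3 f.py
python3 -c "
from h import *
snap('scene','s3')
im=np.load('pics/s3.npz')['im'][170:280,210:350]
cv2.imwrite('pics/s3.png',cv2.resize(im,(764,600),interpolation=cv2.INTER_CUBIC)[:,:,::-1])"
```

```text
t 14.78 phi 269.1 r 55.9 z 0.1130 Frad -2.6 Fcw -2.4 Fz 5.7 gf 30 op 0.196
t 15.40 phi 357.2 r 55.6 z 0.1127 Frad 2.2 Fcw -3.4 Fz 5.7 gf 30 op 0.193
t 16.02 phi 89.7 r 55.5 z 0.1130 Frad 0.4 Fcw -2.8 Fz 3.8 gf 30 op 0.197
t 16.65 phi 179.5 r 56.0 z 0.1131 Frad -1.4 Fcw -2.6 Fz 3.3 gf 30 op 0.201
```

View pics/s3.png

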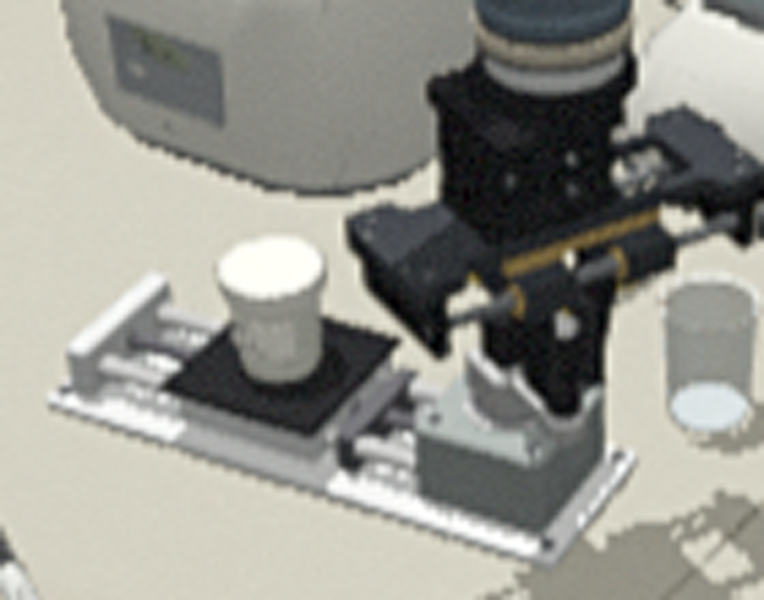

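The view shows the crank on the shaft at about (303,243) native, mostly hidden by a finger; the silver hub edge is visible. My picture budget is used up, so I'll check hub pose and carriage travel with numbers.

Run:
```python
from h import *
g=cv2.cvtColor(np.load('pics/s3.npz')['im'],cv2.COLOR_RGB2GRAY)
for y in range(228,256): print(y,' '.join('%3d'%v for v in g[y,290:324]))
ax=np.array([.5566,.0385])
def pts(phi,th):
    a=np.radians(67.3-phi);u=np.array([np.cos(a),np.sin(a)]);v=np.array([-u[1],u[0]]);o=[]
    for x,y,z in [(16,16,0),(16,-16,0),(-16,-16,0),(-16,16,0),(16,16,24),(16,-16,24),(-16,-16,24),(-16,16,24),(55,8,24),(55,-8,24),(-11,11,56),(-11,-11,56)]:
        X=16+(x-16)*np.cos(th)+z*np.sin(th);Z=z*np.cos(th)-(x-16)*np.sin(th)
        o.append([*(ax+X/1000*u+y/1000*v),.064+Z/1000])
    return proj('s3',o).round(1).tolist()
print(pts(180,0));print(pts(180,.13))
# carriage travel: match platen/cup patch
a=cv2.cvtColor(np.load('pics/s2.npz')['im'],cv2.COLOR_RGB2GRAY)
t=a[210:255,236:286];r=cv2.matchTemplate(g[200:265,226:300],t,cv2.TM_CCOEFF_NORMED);print(cv2.minMaxLoc(r))
```

```text
228  16  26  74  85  86  72  84  83  51  45  46  41  46  32  34  52  33  32  33  36  23  68 155 153 134  82  34  22  34  21   8  74 201 214
229  11  15  44  86 119 130 177 135  53  18  26  37  38  27  19  14  25  26  24  13  19  59 158 163 158 113  45  27  31  24   9  95 217 215
230  25  24  87 178 192 194 219 180  75  13  17  22  18  24  23  25  20  24  17  18  17  51 152 158 153 102  42  27  37  15  21 111 217 213
231   1  35 129 218 219 216 219 191  82  15  20  22  27  10  29  24  11  19  26  24  18  45 120 123 120  61  23  20  26  22  40 154 213 212
232   3  36 131 218 216 214 217 190  84  18  17  21  26  18  22  16  24  22  19  23  24  32  43  56  41  19  23  31  30  17  60 186 215 212
233   9  34 101 217 215 212 216 193  87  13  24  28  24  22  17  18  15  24  19  21  25  31  17  18  23  21  27  30  30  18  75 204 213 212
234  17  46 111 213 214 197 218 211 109  21  15  23  25  12  26  19  11  23  22   9  18  32  24  21  24  25  18  20  34  16  85 219 215 211
235  63 114 175 215 215 169 200 222 153  79  25  18  22  18  18  18  22  12  17  19  28  23  23  29  21  22  21  29  24 
[... 2566 characters left out ...]
9  91  88  87  83  90  94  96 125 141 157 166 129 130 116  97  84  85  84  85  89  88  81  77  93 148 200 138 175
255  88  90  87  91  91  91  86  87  89  88  88  85  86  86  93 110 125 108 110  94  85  82  87  83  87  86  82  84  89 132 168 179 174 239
[[310.9, 243.4], [301.0, 247.1], [295.4, 241.3], [305.2, 237.7], [310.7, 236.5], [300.7, 240.2], [295.1, 234.4], [304.9, 230.8], [315.5, 244.5], [310.4, 246.5], [303.9, 222.9], [297.0, 225.3]]
[[310.9, 243.4], [301.0, 247.1], [295.4, 240.2], [305.2, 236.6], [311.3, 237.1], [301.3, 240.8], [295.6, 233.9], [305.5, 230.3], [316.1, 246.6], [311.0, 248.6], [305.2, 223.3], [298.3, 225.7]]
(0.07663924992084503, 0.7302153706550598, (12, 0), (11, 11))
```

Numerically the hub edges lie within 1–2 px of those of an upright, seated crank, so it is seated. I'll continue to two full turns.

```bash
python3 -m handwheel '[{"xyz":[2.7,-17,0.5],"delta_rot":[0,0,0],"hand":1},{"xyz":[10.5,-32.3,0.5],"delta_rot":[0,0,0],"hand":1},{"xyz":[22.7,-44.5,0.5],"delta_rot":[0,0,0],"hand":1},{"xyz":[38,-52.3,0.5],"delta_rot":[0,0,0],"hand":1},{"xyz":[55,-55,0.5],"delta_rot":[0,0,0],"hand":1}]'>/dev/null; python3 f.py
python3 -m handwheel '[{"xyz":[17,2.7,0],"delta_rot":[0,0,0],"hand":1},{"xyz":[32.3,10.5,0],"delta_rot":[0,0,0],"hand":1},{"xyz":[44.5,22.7,0],"delta_rot":[0,0,0],"hand":1},{"xyz":[52.3,38,0],"delta_rot":[0,0,0],"hand":1},{"xyz":[55,55,0],"delta_rot":[0,0,0],"hand":1}]'>/dev/null; python3 f.py
python3 - <<'E'
from h import *
snap('scene','s4');S=lambda n:cv2.cvtColor(np.load(f'pics/{n}.npz')['im'],cv2.COLOR_RGB2GRAY).astype(np.float32)
a,b=S('scene0'),S('s4')
# stage frame: rails +y ; sides from top view
ax=np.array([.5566,.0385])
t=a[212:238,246:270]
r=cv2.matchTemplate(b[205:250,238:290],t,cv2.TM_CCOEFF_NORMED);_,v,_,l=cv2.minMaxLoc(r)
y,x=l[1],l[0];q=r[y-1:y+2,x-1:x+2]
dx=(q[1,0]-q[1,2])/(2*(q[1,0]-2*q[1,1]+q[1,2]));dy=(q[0,1]-q[2,1])/(2*(q[0,1]-2*q[1,1]+q[2,1]))
print(v,'shift px',x+dx-8,y+dy-7)
# expected px per mm along rails (-y): rail dir approx from top: gearbox->carriage
c=pix2world('top0',(258,239.5),.104)[0];d=c[:2]-ax;d/=np.linalg.norm(d);print('rail dir',d)
P=np.array([*(ax+.155*d),.1]);print('px per 10mm',proj('s4',P-[*.01*d,0])-proj('s4',P))
E
```

```text
t 17.32 phi 269.3 r 56.0 z 0.1127 Frad -1.6 Fcw -2.7 Fz 8.7 gf 30 op 0.198
t 17.95 phi 357.5 r 55.9 z 0.1124 Frad 1.7 Fcw -2.9 Fz 7.2 gf 30 op 0.198
0.9695659279823303 shift px 2.8889904 1.1498852
rail dir [-0.16242669  0.98672061]
px per 10mm [[2.9133773  0.82100604]]
```

The carriage has moved 10 mm for 2 turns, as it should. Now up to 2.2 turns, then 15° steps with a guard that stops when the handle resistance exceeds 4 N.

```bash
cat >> f.py <<'E'
import sys; sys.exit(int(st['force'][:2]@t< -4.0))
E
H=handwheel
python3 -m handwheel '[{"xyz":[-1.9,14.2,-0.6],"delta_rot":[0,0,0],"hand":1},{"xyz":[-7.4,27.5,-0.6],"delta_rot":[0,0,0],"hand":1},{"xyz":[-16.1,38.9,-0.6],"delta_rot":[0,0,0],"hand":1},{"xyz":[-27.5,47.6,-0.6],"delta_rot":[0,0,0],"hand":1},{"xyz":[-40.8,53.1,-0.6],"delta_rot":[0,0,0],"hand":1}]'>/dev/null; python3 f.py &&
python3 -m handwheel '[{"xyz":[-4.7,0.6,0],"delta_rot":[0,0,0],"hand":1},{"xyz":[-9.5,1.3,0],"delta_rot":[0,0,0],"hand":1},{"xyz":[-14.2,1.9,0],"delta_rot":[0,0,0],"hand":1},{"xyz":[-14.2,1.9,0],"delta_rot":[0,0,0],"hand":1},{"xyz":[-14.2,1.9,0],"delta_rot":[0,0,0],"hand":1}]'>/dev/null && python3 f.py &&
python3 -m handwheel '[{"xyz":[-4.7,-0.6,0],"delta_rot":[0,0,0],"hand":1},{"xyz":[-9.5,-1.3,0],"delta_rot":[0,0,0],"hand":1},{"xyz":[-14.2,-1.9,0],"delta_rot":[0,0,0],"hand":1},{"xyz":[-14.2,-1.9,0],"delta_rot":[0,0,0],"hand":1},{"xyz":[-14.2,-1.9,0],"delta_rot":[0,0,0],"hand":1}]'>/dev/null && python3 f.py &&
python3 -m handwheel '[{"xyz":[-4.4,-1.8,0],"delta_rot":[0,0,0],"hand":1},{"xyz":[-8.9,-3.7,0],"delta_rot":[0,0,0],"hand":1},{"xyz":[-13.3,-5.5,0],"delta_rot":[0,0,0],"hand":1},{"xyz":[-13.3,-5.5,0],"delta_rot":[0,0,0],"hand":1},{"xyz":[-13.3,-5.5,0],"delta_rot":[0,0,0],"hand":1}]'>/dev/null && python3 f.py &&
python3 -m handwheel '[{"xyz":[-3.8,-2.9,0],"delta_rot":[0,0,0],"hand":1},{"xyz":[-7.6,-5.8,0],"delta_rot":[0,0,0],"hand":1},{"xyz":[-11.4,-8.7,0],"delta_rot":[0,0,0],"hand":1},{"xyz":[-11.4,-8.7,0],"delta_rot":[0,0,0],"hand":1},{"xyz":[-11.4,-8.7,0],"delta_rot":[0,0,0],"hand":1}]'>/dev/null && python3 f.py &&
python3 -m handwheel '[{"xyz":[-2.9,-3.8,0],"delta_rot":[0,0,0],"hand":1},{"xyz":[-5.8,-7.6,0],"delta_rot":[0,0,0],"hand":1},{"xyz":[-8.7,-11.4,0],"delta_rot":[0,0,0],"hand":1},{"xyz":[-8.7,-11.4,0],"delta_rot":[0,0,0],"hand":1},{"xyz":[-8.7,-11.4,0],"delta_rot":[0,0,0],"hand":1}]'>/dev/null && python3 f.py
```

```text
t 18.62 phi 74.3 r 55.3 z 0.1130 Frad 1.0 Fcw -2.8 Fz 5.1 gf 30 op 0.199
t 19.25 phi 89.8 r 55.3 z 0.1131 Frad 2.8 Fcw -2.1 Fz 5.5 gf 30 op 0.195
t 19.88 phi 104.8 r 55.4 z 0.1131 Frad 1.6 Fcw -0.8 Fz 5.5 gf 30 op 0.197
t 20.50 phi 119.9 r 55.5 z 0.1130 Frad 2.9 Fcw -1.7 Fz 5.4 gf 30 op 0.198
t 21.12 phi 135.0 r 55.6 z 0.1130 Frad 3.2 Fcw -0.9 Fz 5.9 gf 30 op 0.198
t 21.75 phi 150.0 r 55.7 z 0.1130 Frad 3.8 Fcw -1.6 Fz 5.4 gf 30 op 0.197
```

```bash
python3 -m handwheel '[{"xyz":[-1.8,-4.4,0],"delta_rot":[0,0,0],"hand":1},{"xyz":[-3.7,-8.9,0],"delta_rot":[0,0,0],"hand":1},{"xyz":[-5.5,-13.3,0],"delta_rot":[0,0,0],"hand":1},{"xyz":[-5.5,-13.3,0],"delta_rot":[0,0,0],"hand":1},{"xyz":[-5.5,-13.3,0],"delta_rot":[0,0,0],"hand":1}]'>/dev/null && python3 f.py &&
python3 -m handwheel '[{"xyz":[-0.6,-4.7,0],"delta_rot":[0,0,0],"hand":1},{"xyz":[-1.3,-9.5,0],"delta_rot":[0,0,0],"hand":1},{"xyz":[-1.9,-14.2,0],"delta_rot":[0,0,0],"hand":1},{"xyz":[-1.9,-14.2,0],"delta_rot":[0,0,0],"hand":1},{"xyz":[-1.9,-14.2,0],"delta_rot":[0,0,0],"hand":1}]'>/dev/null && python3 f.py &&
python3 -m handwheel '[{"xyz":[0.6,-4.7,0],"delta_rot":[0,0,0],"hand":1},{"xyz":[1.3,-9.5,0],"delta_rot":[0,0,0],"hand":1},{"xyz":[1.9,-14.2,0],"delta_rot":[0,0,0],"hand":1},{"xyz":[1.9,-14.2,0],"delta_rot":[0,0,0],"hand":1},{"xyz":[1.9,-14.2,0],"delta_rot":[0,0,0],"hand":1}]'>/dev/null && python3 f.py &&
python3 -m handwheel '[{"xyz":[1.8,-4.4,0],"delta_rot":[0,0,0],"hand":1},{"xyz":[3.7,-8.9,0],"delta_rot":[0,0,0],"hand":1},{"xyz":[5.5,-13.3,0],"delta_rot":[0,0,0],"hand":1},{"xyz":[5.5,-13.3,0],"delta_rot":[0,0,0],"hand":1},{"xyz":[5.5,-13.3,0],"delta_rot":[0,0,0],"hand":1}]'>/dev/null && python3 f.py &&
python3 -m handwheel '[{"xyz":[2.9,-3.8,0],"delta_rot":[0,0,0],"hand":1},{"xyz":[5.8,-7.6,0],"delta_rot":[0,0,0],"hand":1},{"xyz":[8.7,-11.4,0],"delta_rot":[0,0,0],"hand":1},{"xyz":[8.7,-11.4,0],"delta_rot":[0,0,0],"hand":1},{"xyz":[8.7,-11.4,0],"delta_rot":[0,0,0],"hand":1}]'>/dev/null && python3 f.py &&
python3 -m handwheel '[{"xyz":[3.8,-2.9,0],"delta_rot":[0,0,0],"hand":1},{"xyz":[7.6,-5.8,0],"delta_rot":[0,0,0],"hand":1},{"xyz":[11.4,-8.7,0],"delta_rot":[0,0,0],"hand":1},{"xyz":[11.4,-8.7,0],"delta_rot":[0,0,0],"hand":1},{"xyz":[11.4,-8.7,0],"delta_rot":[0,0,0],"hand":1}]'>/dev/null && python3 f.py &&
python3 -m handwheel '[{"xyz":[4.4,-1.8,0],"delta_rot":[0,0,0],"hand":1},{"xyz":[8.9,-3.7,0],"delta_rot":[0,0,0],"hand":1},{"xyz":[13.3,-5.5,0],"delta_rot":[0,0,0],"hand":1},{"xyz":[13.3,-5.5,0],"delta_rot":[0,0,0],"hand":1},{"xyz":[13.3,-5.5,0],"delta_rot":[0,0,0],"hand":1}]'>/dev/null && python3 f.py &&
python3 -m handwheel '[{"xyz":[4.7,-0.6,0],"delta_rot":[0,0,0],"hand":1},{"xyz":[9.5,-1.3,0],"delta_rot":[0,0,0],"hand":1},{"xyz":[14.2,-1.9,0],"delta_rot":[0,0,0],"hand":1},{"xyz":[14.2,-1.9,0],"delta_rot":[0,0,0],"hand":1},{"xyz":[14.2,-1.9,0],"delta_rot":[0,0,0],"hand":1}]'>/dev/null && python3 f.py
```

```text
t 22.38 phi 165.1 r 55.8 z 0.1130 Frad 2.3 Fcw -1.2 Fz 6.5 gf 30 op 0.195
t 23.00 phi 180.3 r 55.9 z 0.1129 Frad 2.3 Fcw -1.6 Fz 6.8 gf 30 op 0.197
t 23.62 phi 195.3 r 55.9 z 0.1129 Frad 2.0 Fcw -1.3 Fz 6.2 gf 30 op 0.196
t 24.25 phi 210.3 r 56.0 z 0.1129 Frad 1.7 Fcw -2.4 Fz 7.6 gf 30 op 0.197
t 24.88 phi 225.0 r 55.9 z 0.1129 Frad 1.0 Fcw -1.4 Fz 7.2 gf 30 op 0.198
t 25.50 phi 239.8 r 55.9 z 0.1130 Frad 1.1 Fcw -0.9 Fz 8.3 gf 30 op 0.193
t 26.12 phi 254.6 r 55.8 z 0.1129 Frad 0.2 Fcw -0.4 Fz 8.3 gf 30 op 0.200
t 26.75 phi 269.3 r 55.8 z 0.1129 Frad 0.2 Fcw -1.2 Fz 8.6 gf 30 op 0.197
```

```bash
python3 -m handwheel '[{"xyz":[4.7,0.6,-0.5],"delta_rot":[0,0,0],"hand":1},{"xyz":[9.5,1.3,-0.5],"delta_rot":[0,0,0],"hand":1},{"xyz":[14.2,1.9,-0.5],"delta_rot":[0,0,0],"hand":1},{"xyz":[14.2,1.9,-0.5],"delta_rot":[0,0,0],"hand":1},{"xyz":[14.2,1.9,-0.5],"delta_rot":[0,0,0],"hand":1}]'>/dev/null && python3 f.py &&
python3 -m handwheel '[{"xyz":[4.4,1.8,0],"delta_rot":[0,0,0],"hand":1},{"xyz":[8.9,3.7,0],"delta_rot":[0,0,0],"hand":1},{"xyz":[13.3,5.5,0],"delta_rot":[0,0,0],"hand":1},{"xyz":[13.3,5.5,0],"delta_rot":[0,0,0],"hand":1},{"xyz":[13.3,5.5,0],"delta_rot":[0,0,0],"hand":1}]'>/dev/null && python3 f.py &&
python3 -m handwheel '[{"xyz":[3.8,2.9,0],"delta_rot":[0,0,0],"hand":1},{"xyz":[7.6,5.8,0],"delta_rot":[0,0,0],"hand":1},{"xyz":[11.4,8.7,0],"delta_rot":[0,0,0],"hand":1},{"xyz":[11.4,8.7,0],"delta_rot":[0,0,0],"hand":1},{"xyz":[11.4,8.7,0],"delta_rot":[0,0,0],"hand":1}]'>/dev/null && python3 f.py &&
python3 -m handwheel '[{"xyz":[2.9,3.8,0],"delta_rot":[0,0,0],"hand":1},{"xyz":[5.8,7.6,0],"delta_rot":[0,0,0],"hand":1},{"xyz":[8.7,11.4,0],"delta_rot":[0,0,0],"hand":1},{"xyz":[8.7,11.4,0],"delta_rot":[0,0,0],"hand":1},{"xyz":[8.7,11.4,0],"delta_rot":[0,0,0],"hand":1}]'>/dev/null && python3 f.py &&
python3 -m handwheel '[{"xyz":[1.8,4.4,0],"delta_rot":[0,0,0],"hand":1},{"xyz":[3.7,8.9,0],"delta_rot":[0,0,0],"hand":1},{"xyz":[5.5,13.3,0],"delta_rot":[0,0,0],"hand":1},{"xyz":[5.5,13.3,0],"delta_rot":[0,0,0],"hand":1},{"xyz":[5.5,13.3,0],"delta_rot":[0,0,0],"hand":1}]'>/dev/null && python3 f.py &&
python3 -m handwheel '[{"xyz":[0.6,4.7,0],"delta_rot":[0,0,0],"hand":1},{"xyz":[1.3,9.5,0],"delta_rot":[0,0,0],"hand":1},{"xyz":[1.9,14.2,0],"delta_rot":[0,0,0],"hand":1},{"xyz":[1.9,14.2,0],"delta_rot":[0,0,0],"hand":1},{"xyz":[1.9,14.2,0],"delta_rot":[0,0,0],"hand":1}]'>/dev/null && python3 f.py
```

```text
t 27.38 phi 283.8 r 55.7 z 0.1131 Frad -0.4 Fcw -1.4 Fz 6.4 gf 30 op 0.194
t 28.00 phi 298.3 r 55.8 z 0.1130 Frad -1.0 Fcw -1.3 Fz 7.5 gf 30 op 0.198
t 28.62 phi 312.6 r 55.8 z 0.1128 Frad 0.4 Fcw -1.7 Fz 6.2 gf 30 op 0.194
t 29.25 phi 327.2 r 55.7 z 0.1128 Frad 1.5 Fcw -1.6 Fz 7.7 gf 30 op 0.198
t 29.88 phi 342.2 r 55.6 z 0.1128 Frad 2.6 Fcw -2.1 Fz 7.0 gf 30 op 0.194
t 30.50 phi 357.6 r 55.4 z 0.1129 Frad 3.8 Fcw -1.6 Fz 6.7 gf 30 op 0.200
```

```bash
python3 -m handwheel '[{"xyz":[-0.6,4.7,0],"delta_rot":[0,0,0],"hand":1},{"xyz":[-1.3,9.5,0],"delta_rot":[0,0,0],"hand":1},{"xyz":[-1.9,14.2,0],"delta_rot":[0,0,0],"hand":1},{"xyz":[-1.9,14.2,0],"delta_rot":[0,0,0],"hand":1},{"xyz":[-1.9,14.2,0],"delta_rot":[0,0,0],"hand":1}]'>/dev/null && python3 f.py &&
python3 -m handwheel '[{"xyz":[-1.8,4.4,0],"delta_rot":[0,0,0],"hand":1},{"xyz":[-3.7,8.9,0],"delta_rot":[0,0,0],"hand":1},{"xyz":[-5.5,13.3,0],"delta_rot":[0,0,0],"hand":1},{"xyz":[-5.5,13.3,0],"delta_rot":[0,0,0],"hand":1},{"xyz":[-5.5,13.3,0],"delta_rot":[0,0,0],"hand":1}]'>/dev/null && python3 f.py &&
python3 -m handwheel '[{"xyz":[-2.9,3.8,0],"delta_rot":[0,0,0],"hand":1},{"xyz":[-5.8,7.6,0],"delta_rot":[0,0,0],"hand":1},{"xyz":[-8.7,11.4,0],"delta_rot":[0,0,0],"hand":1},{"xyz":[-8.7,11.4,0],"delta_rot":[0,0,0],"hand":1},{"xyz":[-8.7,11.4,0],"delta_rot":[0,0,0],"hand":1}]'>/dev/null && python3 f.py &&
python3 -m handwheel '[{"xyz":[-3.8,2.9,0],"delta_rot":[0,0,0],"hand":1},{"xyz":[-7.6,5.8,0],"delta_rot":[0,0,0],"hand":1},{"xyz":[-11.4,8.7,0],"delta_rot":[0,0,0],"hand":1},{"xyz":[-11.4,8.7,0],"delta_rot":[0,0,0],"hand":1},{"xyz":[-11.4,8.7,0],"delta_rot":[0,0,0],"hand":1}]'>/dev/null && python3 f.py
```

```text
t 31.12 phi 13.2 r 55.2 z 0.1130 Frad 4.0 Fcw -1.2 Fz 5.0 gf 30 op 0.197
t 31.75 phi 28.8 r 55.2 z 0.1131 Frad 3.9 Fcw -1.6 Fz 5.0 gf 30 op 0.198
t 32.38 phi 42.4 r 55.1 z 0.1132 Frad 4.7 Fcw -5.7 Fz 6.4 gf 30 op 0.195
```

Resistance jumped to 5.7 N at phi 42°: the end stop. I'll confirm with a small further push, then hold.

```bash
python3 -m handwheel '[{"xyz":[-1,1,0],"delta_rot":[0,0,0],"hand":1},{"xyz":[-2.4,2.4,0],"delta_rot":[0,0,0],"hand":1},{"xyz":[-2.4,2.4,0],"delta_rot":[0,0,0],"hand":1},{"xyz":[-2.4,2.4,0],"delta_rot":[0,0,0],"hand":1},{"xyz":[-2.4,2.4,0],"delta_rot":[0,0,0],"hand":1}]'>/dev/null ; python3 f.py
python3 -m handwheel '[{"xyz":[0,0,0],"delta_rot":[0,0,0],"hand":1},{"xyz":[0,0,0],"delta_rot":[0,0,0],"hand":1},{"xyz":[0,0,0],"delta_rot":[0,0,0],"hand":1},{"xyz":[0,0,0],"delta_rot":[0,0,0],"hand":1},{"xyz":[0,0,0],"delta_rot":[0,0,0],"hand":1}]'>/dev/null ; python3 f.py
```

```text
t 33.00 phi 45.3 r 55.0 z 0.1132 Frad 3.5 Fcw -7.2 Fz 6.8 gf 30 op 0.196
t 33.62 phi 45.3 r 55.0 z 0.1132 Frad 4.2 Fcw -6.4 Fz 6.3 gf 30 op 0.199
```

The stop is clear, about 6.5–7 N held. I'll ease back to unload the coupling gently, take off the downward push, open and withdraw upward.

```bash
python3 -m handwheel '[{"xyz":[2,-2,-0.3],"delta_rot":[0,0,0],"hand":1},{"xyz":[4,-4,-0.6],"delta_rot":[0,0,0],"hand":1},{"xyz":[6,-6,-0.8],"delta_rot":[0,0,0],"hand":1},{"xyz":[6,-6,-0.8],"delta_rot":[0,0,0],"hand":1},{"xyz":[6,-6,-0.8],"delta_rot":[0,0,0],"hand":1}]'>/dev/null ; python3 f.py
python3 -m handwheel '[{"xyz":[0,0,0],"delta_rot":[0,0,0],"hand":0.5},{"xyz":[0,0,0],"delta_rot":[0,0,0],"hand":0.3},{"xyz":[0,0,0],"delta_rot":[0,0,0],"hand":0.2},{"xyz":[0,0,0],"delta_rot":[0,0,0],"hand":0.2},{"xyz":[0,0,0],"delta_rot":[0,0,0],"hand":0.2}]'>/dev/null ; python3 f.py
python3 -m handwheel '[{"xyz":[0,0,-10],"delta_rot":[0,0,0],"hand":0.2},{"xyz":[0,0,-30],"delta_rot":[0,0,0],"hand":0.2},{"xyz":[0,0,-60],"delta_rot":[0,0,0],"hand":0.2},{"xyz":[0,0,-85],"delta_rot":[0,0,0],"hand":0.2},{"xyz":[0,0,-85],"delta_rot":[0,0,0],"hand":0.2}]'>/dev/null ; python3 f.py
python3 -m handwheel '[{"xyz":[-40,-39,0],"delta_rot":[0,0,0],"hand":0.2},{"xyz":[-80,-39,0],"delta_rot":[0,0,0],"hand":0.2},{"xyz":[-80,-39,0],"delta_rot":[0,0,0],"hand":0.2},{"xyz":[-80,-39,0],"delta_rot":[0,0,0],"hand":0.2},{"xyz":[-80,-39,0],"delta_rot":[0,0,0],"hand":0.2}]'
python3 - <<'E'
from h import *
snap('wrist','w5');snap('top','t5');snap('scene','s5')
ax=np.array([.5566,.0385]);print(handle_px('w5',(0,330),(150,500)))
for ph in (35,38,41,45):
  a=np.radians(67.3-ph);u=np.array([np.cos(a),np.sin(a)])
  print(ph,[proj('w5',[*(ax+(.016+.039*np.cos(t)+.075*np.sin(t))*u),.064+.075*np.cos(t)-.039*np.sin(t)])[0].round(1).tolist() for t in(0,.06,.13)])
S=lambda n:cv2.cvtColor(np.load(f'pics/{n}.npz')['im'],cv2.COLOR_RGB2GRAY).astype(np.float32)
a,b=S('scene0'),S('s5')
r=cv2.matchTemplate(b[205:250,238:290],a[212:238,246:270],cv2.TM_CCOEFF_NORMED);_,v,_,l=cv2.minMaxLoc(r);print(v,'cup shift px',l[0]-8,l[1]-7)
E
```

```text
t 34.25 phi 38.2 r 54.9 z 0.1135 Frad 2.8 Fcw -4.4 Fz 3.8 gf 30 op 0.201
t 34.88 phi 39.9 r 55.7 z 0.1140 Frad 0.2 Fcw 0.5 Fz -0.2 gf 0 op 0.396
t 35.50 phi 40.4 r 57.2 z 0.2018 Frad 0.6 Fcw -0.2 Fz -0.6 gf 0 op 0.399
time_s: 36.12
position: [0.5392, 0.0058, 0.1987]
tcp_rot: [[0.384, 0.923, 0.0], [0.923, -0.384, 0.0], [0.0, -0.0, -1.0]]
force: [-0.1, 0.3, -0.4]
opening: 0.401
grasp_force: 0.0
[(np.int32(1964), np.float64(191.6), np.float64(12.2)), (np.int32(1209), np.float64(327.8), np.float64(74.8)), (np.int32(891), np.float64(297.1), np.float64(100.3)), (np.int32(475), np.float64(344.7), np.float64(133.6)), (np.int32(173), np.float64(375.5), np.float64(100.7)), (np.int32(904), np.float64(267.5), np.float64(119.6)), (np.int32(926), np.float64(241.6), np.float64(145.5)), (np.int32(477), np.float64(383.6), np.float64(166.1)), (np.int32(609), np.float64(483.4), np.float64(167.5))]
35 [[389.1, 110.0], [393.8, 102.3], [398.9, 93.9]]
38 [[393.7, 113.7], [398.7, 106.3], [404.1, 98.1]]
41 [[398.0, 117.6], [403.4, 110.5], [409.1, 102.7]]
45 [[403.4, 123.1], [409.1, 116.5], [415.3, 109.1]]
0.9818306565284729 cup shift px 4 1
```

Run:
```python
from h import *
im=np.load('pics/w5.npz')['im'];g=cv2.cvtColor(im,cv2.COLOR_RGB2GRAY)
c=cv2.HoughCircles(cv2.GaussianBlur(g[60:170,340:460],(3,3),0),cv2.HOUGH_GRADIENT,1,8,param1=120,param2=14,minRadius=10,maxRadius=24)
if c is not None: print((c[0]+[340,60,0]).round(1)[:8])
for y in range(76,160,3): print(y,' '.join('%3d'%v for v in g[y,350:440:3]))
```

```text
[[381.5 101.5  14.9]
 [374.5 107.5  23.4]]
76 164 163 164 164 165 165 165 164 164 163 163 164 164 164 163 163 162 162 164 164 164 164 163 164 162 163 163 162 161 162
79 164 164 165 165 165 164 165 165 164 164 163 163 163 163 163 163 163 162 163 164 163 163 163 163 163 164 164 163 162 162
82 164 165 165 165 164 164 165 165 165 167 169 166 164 164 164 163 163 163 163 163 164 163 163 164 163 164 164 164 162 161
85 165 164 164 165 164 164 165 170 104  62  63  58  63 100 165 164 164 164 165 163 163 163 164 164 165 164 164 164 163 162
88 166 164 165 166 135 179 105  61  65  91 168 184 162  67  93 165 163 164 164 164 163 164 163 164 164 164 164 163 163 163
91 166 166 145 194 169  55  61  66 168 193 190 191 189 188 101  78 166 165 166 163 163 164 163 164 163 164 163 163 163 163
94 153 146 195 125  57  59  67 172 199 196 192 187 186 186 186  85 169 164 163 163 164 164 163 164 164 163 163 164 164 163
97 192 190 167  57  58  62  72 202 200 196 193 190 186 182 183 137 144 164 162 163 165 164 164 165 163 163 163 164 166 164
100 146 207  53  59  58  65  97 198 198 198 194 191 188 185 179 169  82 1
[... 1706 characters left out ...]
 164 165 165 165 165 165 165 165 165 165 165 166 165 166 165 165 165 165 164 164
145 184 182 179 106 130 105 143 140 224 195 164 165 166 165 165 165 165 165 166 166 165 165 166 166 165 165 165 164 164 164
148 181 185 142 103 141 117 144 133 225 224 163 165 165 165 165 165 165 164 166 165 164 165 166 165 165 165 164 165 165 165
151 181 169 134 152 151 132 100 223 223 223 202 165 165 165 165 165 166 166 165 165 164 165 166 165 166 166 164 165 166 165
154 184 117 151 150 150 143 123 200 220 224 225 157 164 165 165 166 165 166 165 165 165 165 166 164 165 165 165 164 165 164
157 156  96 148 149 149 150 134  98 223 222 222 213 165 165 165 165 165 165 165 165 166 165 165 165 165 165 165 164 165 165
```

The handle top is at (383,102) in w5, which puts the crank upright (lean about 0.02 rad) and seated at phi about 30°, as expected after the coupling relaxed. The carriage has moved about 15 mm. The gripper is clear, so I'm handing in.

```bash
python3 -c "
from rig import workorder
print(workorder.hand_in())"
```

```text
the job is handed in; nothing more can be done
None
```

The steel crank is fitted on the square and wound about 3.1 turns clockwise to a clear end stop (about 7 N, not forced). It was let go there seated and upright, and I handed the job in at about 36 s (no verdict came back).

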